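Ready the sprung tweezers over the tack tin

TASK

Get the sprung tweezers ready for picking out tacks: take them by the knurled finger pads, lift them off their wooden rest and carry them, lying level, to the round tin of tacks, with the tips over the middle of the tin and about 5 cm above its rim. Squeeze the legs until their outer edges meet the two setting lines (a 16 mm gap between the tips), keep that gap steady for three seconds, and finish while still holding the tweezers there at that gap. Never pinch the tips shut, and leave the tin and the things lying about where they are.

Things in the scene. Friction and masses are not known exactly. Their poses are not given: they have to be found in the camera images.
- grip (a point): Grasp point: middle of the steel tweezers, between their two knurled finger pads, half-way up, near the centre of mass. +x along the tweezers to the tips, +y to the left leg, +z up. Pads 30 mm long (x), 14 mm high; squeeze their outer faces along y. Width over the pads: 36 mm free, 26 mm at the setting lines (pads then parallel), 18 mm tips shut. On the rest it is 37 mm above the mat.
- tweezers: The tweezers as a whole, about 0.07 kg, 155 mm long, lying level across the rest's bars, legs opening sideways. Origin 7 mm under grip, same axes. A gauge tongue from the bow ends in a 46 mm wide cross plate 53 mm ahead of the grip centre, with a black setting line for each leg's outer edge. Spring force at the pads: 2 N at first touch, 9 N at the lines, 14 N tips shut, growing evenly.
- tip_mid (a point): Point midway between the two tips: 65 mm ahead (+x) of grip, at the same height; axes as grip.
- tip_left (a point): Inner face of the left (+y) leg's tip. Free, the tips stand 36 mm apart; at the setting lines 16 mm. Tip gap = 16 mm + 1.93 x (width over the middle of the finger pads - 26 mm).
- tip_right (a point): Inner face of the right (-y) leg's tip.
- leg_left (a joint): Turn of the left leg in rad: 0 free, grows as the tweezers are squeezed, 0.074 at the setting lines, 0.134 tips shut; the right leg always turns by the same amount. Tip gap in mm is about 36 - 270 x this value.
- rest: Plain wooden tool rest, 140 x 80 mm, fixed on the 4 mm thick table mat, left or right: a 6 mm thick base with two cross bars 30 mm high (upturned ends 39 mm), whose inner faces lie 53 mm behind and 48 mm ahead of its centre, leaving the fingers free room between them. Origin under its centre; x and y nearly as the tweezers', which lie over its centre.
- tin: Low round open grey metal tin of small metal tacks, 88 mm across, 26 mm high, about 0.25 kg, loose on the 4 mm thick mat, left or right. Origin at the centre of its underside.
- ink_jar: Bystander: small capped ink jar, 44 mm across, 51 mm high, origin under its centre.
- carving_tool: Bystander: small carving tool with a wooden bulb handle, 91 x 22 x 23 mm, lying on the table, origin under its centre.
- steel_clip: Bystander: plain steel bulldog clip, 47 x 34 x 19 mm, origin under its centre.
Things that resemble listed ones, but are neither listed nor needed, are in the scene too. Of the things that look like the tin, take the one that is farthest from the robot's base at the start.

How it is judged:
On the way, in this order (a step that is already met when the one before it is completed fails the run):
1. the tweezers are lifted clear of the rest in the fingers (height (world z) of grip above 0.058 m and contact force between the fingers and tweezers above 1 N and contact force between tweezers and rest below 0.1 N), for 0.2 s.
2. the tweezers are held level with the tips over the tin at the marked gap, steady for 2.5 s (distance between tip_left and tip_right between 0.013 and 0.019 m and horizontal distance between tip_mid and tin below 0.03 m and height (world z) of tip_mid between 0.055 and 0.13 m and angle between tip_mid's own z axis and vertical below 0.3 rad and linear speed of tweezers below 0.03 m/s and contact force between the fingers and tweezers above 1 N and contact force between tweezers and tin below 0.1 N and contact force between tweezers and rest below 0.1 N), for 2.5 s.
At the end, for the whole second after the job is handed in: Fingers still hold the tweezers, off rest and tin, level within 0.3 rad, under 0.03 m/s; tip gap 13 to 19 mm and steady; the point between the tips within 30 mm horizontally of the tin's centre and 25 to 100 mm above its rim; tin within 20 mm of its start (all of step 2 and velocity of joint leg_left between -0.05 and 0.05 rad/s and distance of tin from where it was at the start of the episode below 0.02 m); the arm keeps its last pose, push and grip.
It fails at once if the tips are pinched shut (gap under 5 mm) (distance between tip_left and tip_right below 0.005 m).
It fails at once if the tin is shoved away (distance of tin from where it was at the start of the episode above 0.02 m).
It fails at once if a bystander is disturbed (distance of any of ink_jar, carving_tool, steel_clip from where it was at the start of the episode above 0.025 m).
It also fails if it takes over 38 s, if anything falls off the work surface, if the arm or the gripper's body presses on something with over 40 N, if the wrist force passes 120 N, or if a joint passes its speed limit or range.

ROBOT

A 6-joint arm with a two-finger parallel gripper is mounted at the origin on the work surface; the furniture and walls round the work are solid. World frame = base frame: x ahead of the robot, y to its left, z up, the work surface at z = 0. Lengths are in m, angles in rad, forces in N, time in s.
With the tool pointing down it reaches from about 0.375 to 0.975 m from the base axis. Payload 3.8 kg.
Tool frame: the origin (TCP) lies on the mounting face of the last link; the fingertips stand 166 mm ahead of it and the grasp point (between the pads) lies 147 mm ahead of it; z points along the fingers, y is the line along which they close (so a half turn about z gives the same grasp; the last joint's range is limited). The gripper opens to 88 mm and grips with 3 to 60 N. Pads are 18 mm wide; open, the fingers measure 123 mm over their backs; the gripper's body (75 mm by 187 mm) begins 45 mm behind the grasp point.
Start: joints at [-1.368, 0.264, 1.604, -0, 1.274, -0.037], TCP at [0.16, -0.656, 0.405] pointing down, gripper open.
Joint ranges: [-2.63, 2.63], [-0.94, 2.18], [0.31, 2.57], [-1.31, 4.45], [0, 2.66], [-2.55, 2.55]. Speed limits (rad/s): [2.57, 2.57, 3.14, 3.14, 3.14, 3.14].

INTERFACE

Orientations are given as a unit quaternion [x, y, z, w].
In Python, from bench import bot gives the robot as it stands.
- The arm moves only by the shell command python3 -m crank 'ROWS'. ROWS is JSON, a list that holds one entry, the list of rows, each a list of 7 numbers: the opening, from 0 (shut) to 1 (fully open), then the shift along the tool's x, y, z in cm, then the turn, a rotation vector about the tool's x, y, z in degrees. In form: [[[jaw, dx, dy, dz, rx, ry, rz], ...]]. A call has 1 to 20 rows; each row is the pose to reach, as a shift and turn from the pose commanded when the call began, along the tool's axes at that moment; what a row does not reach only later rows make up. A row lasts 1/8 s, in which the tool goes at most 62.5 mm and 10.7 degrees, less where a joint would pass 70% of its speed; a pose out of reach is approached as far as the arm can. A call with a gripper value outside its range is refused whole. The fingers move at their own pace and stop on an object; the grip force is fixed at half the most. Time passes only in rows, so rows that repeat a pose let the fingers close. It gives the time, the measured TCP pose, the force, the opening and the grip force at its end, in the units of the state.
- bot.read_state(): the state, without advancing time (a new reading comes with each control period).
- bot.capture(name): name is "scene" or "top" or "wrist"; returns a dict with "color" (420x560x3 uint8, red, green, blue), "z_map" (420x560 float32, m along the optical axis (not along the pixel's ray), 0 where there is no reading), "vfov" (degrees; the focal length in pixels is half the picture's height over the tangent of half this angle, whatever the lens; pixels are square), "cx", "cy" (the principal point, pixels), "k1" (the pictures are not rectified: a ray, as slopes to the right and down, at radius r is drawn at 1 + k1 r^2 times it, then the intrinsics apply), "world_to_cam" (4x4, takes a point from world to camera coordinates). Camera axes: x right, y up, looking along -z (the intrinsics and any distortion apply to the point x, -y, -z); pixel columns grow to the right and rows downward; lengths in m; the calibration is good to about 2 mm. A picture is of the moment at which its call begins.
- bot.close_job(): hands the job in; it is judged then, once.
The state is a dict: "time": time; "q": joint angles; "qvel": joint speeds; "effort": joint torques, N m; "tool_pos": TCP position; "tcp_rot": TCP orientation; "force": force on the tool from outside, world axes, zero at the start; "ft_torque": the same for the moment, N m; "grip_width": opening from 0.0 (shut) to 1.0 (fully open); "grasp_force": force on a finger pad.
Only numpy, scipy, OpenCV 4.12 (cv2) and the standard library are available. Lean on these libraries where they do the work, as an engineer would, in place of code of your own. Each camera call takes 0.05 s, during which the arm holds its last target. There are 200 camera calls.

## Working session

There is one attempt and no reset: what is moved stays moved. The work goes in short steps, Python scripts to look and compute and a shell command to move; the robot and the scene stay as the last step left them, time stands still between calls to the robot, and variables do not carry over. Pictures are saved under pics/ and viewed, at most 10 in all, crops included, and the job is handed in when it is done.

```bash
mkdir -p pics; ls; cat > h.py <<'E'
import numpy as np, cv2
from bench import bot
def cap(n):
    c=bot.capture(n); np.savez('pics/'+n+'.npz',**c); return c
def K(c):
    f=c['color'].shape[0]/2/np.tan(np.radians(c['vfov'])/2)
    return np.array([[f,0,c['cx']],[0,f,c['cy']],[0,0,1]]),np.array([c['k1'],0,0,0,0.])
def rays(c,uv):
    k,d=K(c); p=cv2.undistortPoints(np.array(uv,float).reshape(-1,1,2),k,d)[:,0]
    r=np.c_[p[:,0],-p[:,1],-np.ones(len(p))]; W=np.linalg.inv(c['world_to_cam'])
    return W[:3,3],r@W[:3,:3].T
def onplane(c,uv,z):
    o,r=rays(c,uv); return o+r*((z-o[2])/r[:,2])[:,None]
def depthpts(c,uv):
    o,r=rays(c,uv); uv=np.array(uv,int).reshape(-1,2); return o+r*np.array(c['z_map'])[uv[:,1],uv[:,0]][:,None]
def proj(c,P):
    k,d=K(c); W=np.array(c['world_to_cam']); p=np.atleast_2d(P)@W[:3,:3].T+W[:3,3]
    p=p*[1,-1,-1]; return cv2.projectPoints(p,np.zeros(3),np.zeros(3),k,d)[0][:,0]
E
python3 - <<'E'
from h import *
print(bot.read_state())
for n in ("scene","top"):
    c=cap(n); cv2.imwrite(f'pics/{n}0.png',c['color'][...,::-1]); print(n,c['vfov'],c['cx'],c['cy'],c['k1'],np.linalg.inv(c['world_to_cam'])[:3,3])
E
```

```text
pics
{'time': 0.0, 'q': array([-1.36791137e+00,  2.64735797e-01,  1.60537278e+00,  5.61190824e-06,
        1.27373264e+00, -3.68749024e-02]), 'qvel': array([ 0.00048157, -0.00091627,  0.00028901, -0.00149034, -0.00115288,
       -0.00043995]), 'effort': array([-1.07303738e-03, -5.02115142e+01, -3.56875277e+01,  7.26016844e-02,
        2.93900259e-02, -1.81450741e-04]), 'tool_pos': array([ 0.16023651, -0.6553433 ,  0.40339997]), 'tcp_rot': array([ 9.92822474e-01,  1.19592105e-01, -9.05407401e-05, -1.12062995e-03]), 'force': array([-0.52453056, -0.5183187 ,  0.16084028]), 'ft_torque': array([ 0.00951814,  0.01781212, -0.01170686]), 'grasp_force': 0.0, 'grip_width': 0.9975697805096466}
scene 54.50492184385654 280.60488095447613 209.55785781165753 0.025420918439692013 [0.2293076  0.46450745 0.71184445]
top 44.97904981264084 287.84406406902053 209.3909889087691 -0.1083827878606049 [0.4500692  0.02185075 1.10685457]
```

View pics/top0.png

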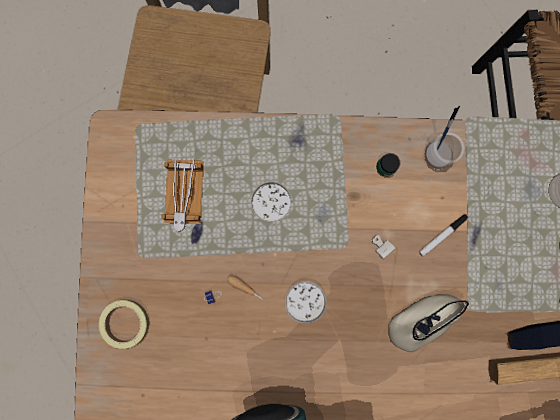

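View pics/scene0.png

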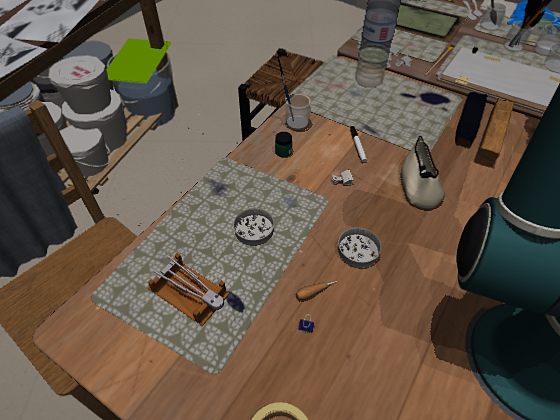

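Candidates: for the tin, the can on the mat at top (271,202) and the one on the bare table at (306,301). The first is farther from the base and is on the mat, so I choose it. The only tweezers are on the rest at top (182,195), bow at (180,222), tips towards +x. I'll check both in one crop.

```bash
python3 - <<'E'
from h import *
c=dict(np.load('pics/top.npz'))
im=c['color'][140:250,150:300,::-1]; im=cv2.resize(im,None,fx=5,fy=5,interpolation=cv2.INTER_CUBIC); cv2.imwrite('pics/crop1.png',im)
for name,(u,v) in dict(tinA=(271,202),tinB=(306,301),bow=(180,220)).items():
    print(name,depthpts(c,[[u,v]]).round(4), onplane(c,[[u,v]],.03).round(4))
# tin A by depth/height + position
vv,uu=np.mgrid[150:250,150:310]; uv=np.c_[uu.ravel(),vv.ravel()]; P=depthpts(c,uv)
m=(P[:,2]>.014)&(uv[:,0]>240)&(uv[:,0]<300)
mask=np.zeros((420,560),np.uint8); mask[uv[m][:,1],uv[m][:,0]]=255
cn=max(cv2.findContours(mask,0,1)[0],key=cv2.contourArea); e=cv2.fitEllipse(cn); print(e, onplane(c,[e[0]],.030), P[m,2].max(),np.median(P[m,2]))
h=onplane(c,cn[:,0,:],.030); print(cv2.minEnclosingCircle(h[:,:2].astype(np.float32)))
m=(P[:,2]>.031)&(uv[:,0]<230); print(m.sum(), uv[m].min(0),uv[m].max(0),np.percentile(P[m,2],[5,50,95]))
E
```

```text
tinA [[0.5712 0.0418 0.0045]] [[0.5684 0.0413 0.03  ]]
tinB [[ 0.3584 -0.0394  0.002 ]] [[ 0.3608 -0.0379  0.03  ]]
bow [[0.5235 0.2302 0.0504]] [[0.5249 0.2343 0.03  ]]
((270.4722595214844, 201.23629760742188), (39.953887939453125, 40.288856506347656), 74.55036163330078) [[0.57004386 0.04250633 0.03      ]] 1.1068545724608698 0.02774887137294646
((0.5708691477775574, 0.041764263063669205), 0.04493577405810356)
860 [152 154] [229 246] [0.03374581 0.04471993 0.05217254]
```

View pics/crop1.png

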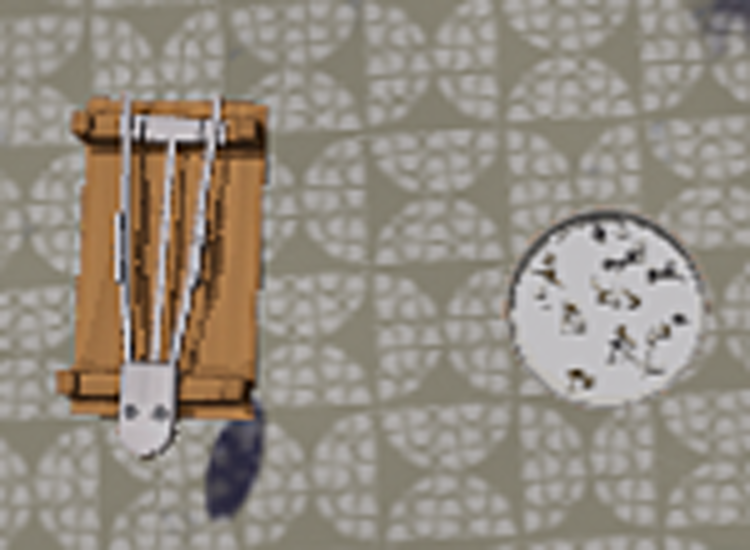

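The crop shows the tweezers with bow at crop (147,410), tongue (155,360) to (172,140), plate at (176,128), tips at (127,98) and (217,98), and left pad at (121,247). The far tin is open and grey, with tacks, at crop (607,307). Next I'll measure the tweezers and go above them for a wrist view.

```bash
cat >> h.py <<'E'
from scipy.spatial.transform import Rotation as R
def plan(g,yaw,z,s=None):
    """shift (cm, tool axes) & turn to put grasp point at g(x,y), height z, tool x along yaw"""
    s=s or bot.read_state(); r=R.from_quat(s['tcp_rot'])
    T=np.c_[[np.cos(yaw),np.sin(yaw),0],[np.sin(yaw),-np.cos(yaw),0],[0,0,-1]]
    p=np.array([g[0],g[1],z+.147])
    return (r.inv().apply(p-s['tool_pos'])*100).round(2),(r.inv()*R.from_matrix(T)).as_rotvec(degrees=True).round(1)
E
python3 - <<'E'
from h import *
c=dict(np.load('pics/top.npz'))
q=lambda *a:np.array(a,float)/5+[150,140]-.4
P=onplane(c,[q(155,360),q(172,140),q(147,455),q(127,98),q(217,98),q(127,362),q(174,362),q(121,212),q(121,282)],.046)
print(P.round(4)); d=P[1]-P[0]; yaw=np.arctan2(d[1],d[0]); print(np.degrees(yaw))
t=(P[3]+P[4])/2; b=P[2]; d=t-b; yaw2=np.arctan2(d[1],d[0]); print(np.degrees(yaw2),np.linalg.norm(d))
g=b+d*90/155; print('grip',g); print(plan(g,yaw2,.20))
E
```

```text
[[0.5415 0.2306 0.046 ]
 [0.6354 0.2276 0.046 ]
 [0.5015 0.2323 0.046 ]
 [0.653  0.2478 0.046 ]
 [0.6539 0.2093 0.046 ]
 [0.5404 0.2424 0.046 ]
 [0.5409 0.2225 0.046 ]
 [0.604  0.2479 0.046 ]
 [0.5742 0.2465 0.046 ]]
-1.8054644147944892
-1.4085668093031947 0.15201964792088882
grip [0.58973473 0.23008961 0.046     ]
(array([ 62.75, -75.8 ,   5.81]), array([-0.1,  0. , 15.1]))
```

```bash
python3 -m crank '[[[1,1.3,-1.5,0,0,0,0],[1,3.8,-4.5,0,0,0,0],[1,6.9,-8.3,0,0,0,1],[1,10.4,-12.5,0,0,0,2],[1,13.8,-16.7,0,0,0,3],[1,17.6,-21.2,0,0,0,4],[1,21.3,-25.8,0,0,0,5],[1,25,-30.3,0,0,0,6],[1,28.9,-34.9,0,0,0,7],[1,32.6,-39.4,0,0,0,8],[1,36.4,-44,0,0,0,9],[1,40.2,-48.5,0,0,0,10],[1,43.9,-53.1,1,0,0,11],[1,47.7,-57.6,2,0,0,12],[1,51.5,-62.2,3,0,0,13],[1,55.2,-66.7,4,0,0,14],[1,58.4,-70.5,5,0,0,15],[1,60.9,-73.5,5.5,0,0,15.1],[1,62.1,-75,5.8,0,0,15.1],[1,62.75,-75.8,5.8,0,0,15.1]]]'
python3 - <<'E'
from h import *
s=bot.read_state(); print(s['time'],s['tool_pos'],s['qvel'].round(3)); c=cap('wrist'); cv2.imwrite('pics/w1.png',c['color'][...,::-1]); print(plan((.5897,.2301),np.radians(-1.5),.2))
E
```

```text
time: 2.6
tool_pos: [0.5893, 0.2303, 0.3463]
tcp_rot: [1.0, -0.011, -0.001, 0.0]
force: [-0.3, -0.1, 0.2]
grip_width: 1.001
grasp_force: 0.0
2.6 [0.58925849 0.23033802 0.34630358] [ 0.074  0.092 -0.13  -0.004  0.028  0.092]
(array([-0.  ,  0.06, -0.03]), array([-0. ,  0. ,  0.2]))
```

View pics/w1.png

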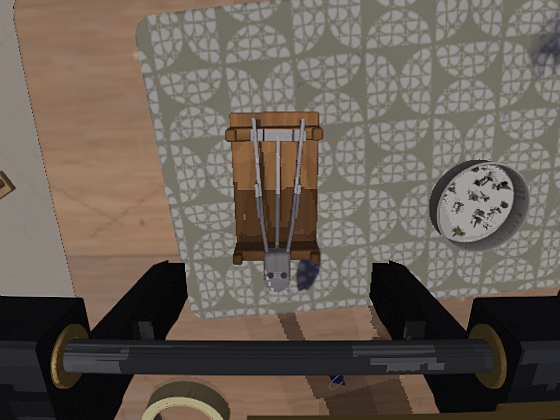

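The wrist view shows tips at (255,120) and (303,120), plate at about (279,134), knurled pads near (261,205) and (295,205), and bow end at (276,291). The tin is at (478,205).

```bash
python3 - <<'E'
from h import *
c=dict(np.load('pics/wrist.npz'))
P=onplane(c,[(255,120),(303,120),(279,134),(261,205),(295,205),(276,291),(278,245)],.044); print(P.round(4))
t=(P[0]+P[1])/2; d=t-P[5]; print(np.linalg.norm(d),np.degrees(np.arctan2(d[1],d[0])), 'grip',P[5]+d*90/155, P[2]-d/np.linalg.norm(d)*.053)
im=c['color'][100:300,220:340,::-1]; cv2.imwrite('pics/w1c.png',cv2.resize(im,None,fx=3,fy=3,interpolation=cv2.INTER_CUBIC))
E
```

```text
[[0.6543 0.2458 0.044 ]
 [0.6535 0.2078 0.044 ]
 [0.643  0.227  0.044 ]
 [0.5838 0.2436 0.044 ]
 [0.5831 0.2146 0.044 ]
 [0.4996 0.2328 0.044 ]
 [0.5463 0.2299 0.044 ]]
0.15447412097651092 -2.2509550236703637 grip [0.58917937 0.22932447 0.044     ] [0.59001547 0.22909536 0.044     ]
```

View pics/w1c.png

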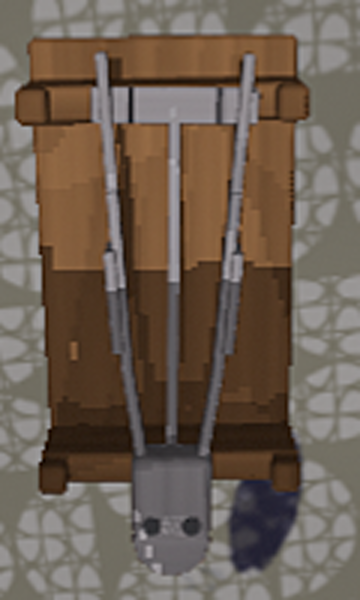

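Pads span crop y 248 to 352 (full v about 200), symmetric about the tongue at crop x 173. The setting lines are at crop (130,105) and (220,105). Grip is about (0.589, 0.2293), yaw -1.9°.

```bash
python3 -c "
from h import *
print(plan((.589,.2293),np.radians(-1.9),.041))"
```

```text
(array([-0.07,  0.14, 15.87]), array([-0. ,  0. ,  0.6]))
```

```bash
python3 -m crank '[[[1,0,0.1,1,0,0,0.6],[1,0,0.1,3,0,0,0.6],[1,-0.1,0.1,6,0,0,0.6],[1,-0.1,0.1,9,0,0,0.6],[0.8,-0.1,0.1,12,0,0,0.6],[0.7,-0.1,0.1,14,0,0,0.6],[0.6,-0.1,0.15,15.3,0,0,0.6],[0.5,-0.1,0.15,15.8,0,0,0.6],[0.44,-0.1,0.15,15.9,0,0,0.6],[0.44,-0.1,0.15,15.9,0,0,0.6],[0.44,-0.1,0.15,15.9,0,0,0.6]]]'
python3 - <<'E'
from h import *
print(plan((.589,.2293),np.radians(-1.9),.041))
c=cap('wrist'); im=c['color'][:,160:400,::-1]; cv2.imwrite('pics/w2.png',cv2.resize(im,None,fx=1.42,fy=1.42))
E
```

```text
time: 4.03
tool_pos: [0.5893, 0.2284, 0.1887]
tcp_rot: [1.0, -0.017, 0.001, -0.0]
force: [-0.2, 0.2, 0.8]
grip_width: 0.44
grasp_force: 0.1
(array([-0.03, -0.08,  0.07]), array([-0. , -0.1, -0.1]))
```

View pics/w2.png

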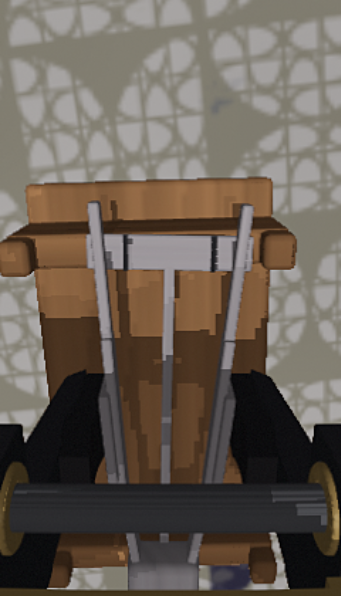

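Fingers straddle the pads. The setting lines at (125,253) and (215,253) are still well inside the legs. Closing gently.

```bash
python3 -m crank '[[[0.40,0,-0.05,0.05,0,0,0],[0.37,0,-0.05,0.05,0,0,0],[0.34,0,-0.05,0.05,0,0,0],[0.32,0,-0.05,0.05,0,0,0],[0.305,0,-0.05,0.05,0,0,0],[0.305,0,-0.05,0.05,0,0,0],[0.305,0,-0.05,0.05,0,0,0]]]'
python3 - <<'E'
from h import *
c=cap('wrist'); im=c['color'][:,160:400,::-1]; cv2.imwrite('pics/w3.png',cv2.resize(im[110:220],None,fx=3,fy=3,interpolation=cv2.INTER_CUBIC))
E
```

```text
time: 4.95
tool_pos: [0.5897, 0.2287, 0.1882]
tcp_rot: [1.0, -0.017, 0.001, -0.0]
force: [1.7, -1.3, 5.7]
grip_width: 0.309
grasp_force: 7.9
```

View pics/w3.png

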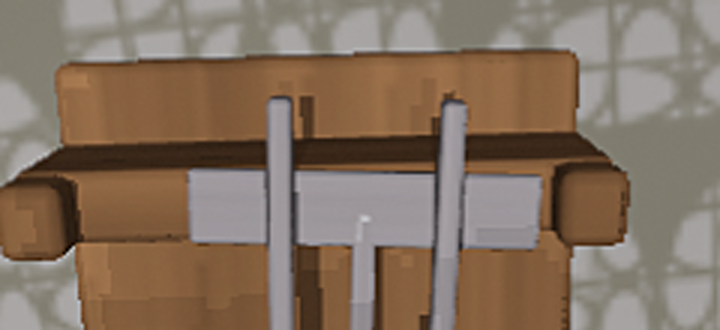

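The legs have covered the lines almost exactly. Outer edges are at crop x 267 and 463 against the plate at 189 to 540, which is about 25.8 mm uncorrected for height, with the tip gap a little wide. I'll squeeze slightly more and lift slowly.

```bash
python3 -m crank '[[[0.298,0,0,0,0,0,0],[0.295,0,0,-0.1,0,0,0],[0.293,0,0,-0.3,0,0,0],[0.293,0,0,-0.8,0,0,0],[0.293,0,0,-1.5,0,0,0],[0.293,0,0,-2.3,0,0,0],[0.293,0,0,-3.1,0,0,0],[0.293,0,0,-3.8,0,0,0],[0.293,0,0,-4.3,0,0,0],[0.293,0,0,-4.5,0,0,0],[0.293,0,0,-4.5,0,0,0],[0.293,0,0,-4.5,0,0,0]]]'
python3 - <<'E'
from h import *
c=cap('wrist'); im=c['color'][:,160:400,::-1]; cv2.imwrite('pics/w4.png',cv2.resize(im[110:220],None,fx=3,fy=3,interpolation=cv2.INTER_CUBIC))
E
```

```text
time: 6.5
tool_pos: [0.5886, 0.2286, 0.2319]
tcp_rot: [1.0, -0.017, -0.0, 0.0]
force: [-0.5, -0.1, -1.1]
grip_width: 0.294
grasp_force: 8.6
```

View pics/w4.png

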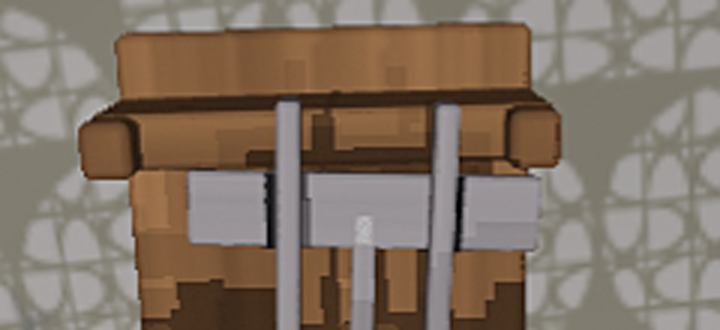

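Lifted level, with the legs' outer edges (crop x 276 and 459) at the setting lines. The tips' inner edges at 299 and 434 are about 16.5 mm apart. Now working out the carry.

```bash
python3 - <<'E'
from h import *
c=dict(np.load('pics/wrist.npz')); s=bot.read_state()
t=onplane(c,[(282,143.7)],s['tool_pos'][2]-.147)[0]; y=np.radians(-1.9)
t2=s['tool_pos'][:2]+.065*np.array([np.cos(y),np.sin(y)]); print(t,t2,s['time'])
d=np.array([.5705,.042])-(t[:2]+t2)/2; r=R.from_quat(s['tcp_rot']); print(r.inv().apply([*d,0])*100)
E
```

```text
[0.65444414 0.22377752 0.08484501] [0.6536091  0.22648035] 6.55
[-7.72112396e+00  1.85879853e+01  8.82715377e-03]
```

```bash
python3 -m crank '[[[0.293,-0.1,0.2,0,0,0,0],[0.293,-0.3,0.8,0,0,0,0],[0.293,-0.7,1.7,0,0,0,0],[0.293,-1.2,2.8,0,0,0,0],[0.293,-1.7,4.1,0,0,0,0],[0.293,-2.3,5.5,0,0,0,0],[0.293,-2.9,6.9,0,0,0,0],[0.293,-3.4,8.3,0,0,0,0],[0.293,-4,9.7,0,0,0,0],[0.293,-4.6,11.1,0,0,0,0],[0.293,-5.2,12.5,0,0,0,0],[0.293,-5.8,13.9,0,0,0,0],[0.293,-6.3,15.2,0,0,0,0],[0.293,-6.8,16.4,0,0,0,0],[0.293,-7.2,17.4,0,0,0,0],[0.293,-7.5,18.1,0,0,0,0],[0.293,-7.65,18.5,0.1,0,0,0],[0.293,-7.7,18.6,0.2,0,0,0],[0.293,-7.7,18.6,0.3,0,0,0],[0.293,-7.7,18.6,0.3,0,0,0]]]'
python3 - <<'E'
from h import *
c=cap('wrist'); s=bot.read_state(); print(s['qvel'].round(3)); im=c['color'][:,:,::-1]; cv2.imwrite('pics/w5.png',cv2.resize(im[60:260,160:400],None,fx=3,fy=3,interpolation=cv2.INTER_CUBIC))
print(proj(c,[[.5705+.044*np.cos(a),.042+.044*np.sin(a),.03] for a in (0,1.57,3.14,4.71)]+[[.5705,.042,.03],[.5705,.042,.082]]))
E
```

```text
time: 9.05
tool_pos: [0.5056, 0.0456, 0.2291]
tcp_rot: [1.0, -0.017, -0.0, -0.0]
force: [-0.2, 0.1, 0.1]
grip_width: 0.295
grasp_force: 8.6
[-0.001  0.     0.    -0.001  0.004  0.001]
[[275.68203407  38.18520191]
 [192.6066473  135.60893515]
 [281.21159627 214.51429627]
 [365.22032511 130.08497825]
 [278.71966779 132.5502667 ]
 [278.96905594 146.29573311]]
```

View pics/w5.png

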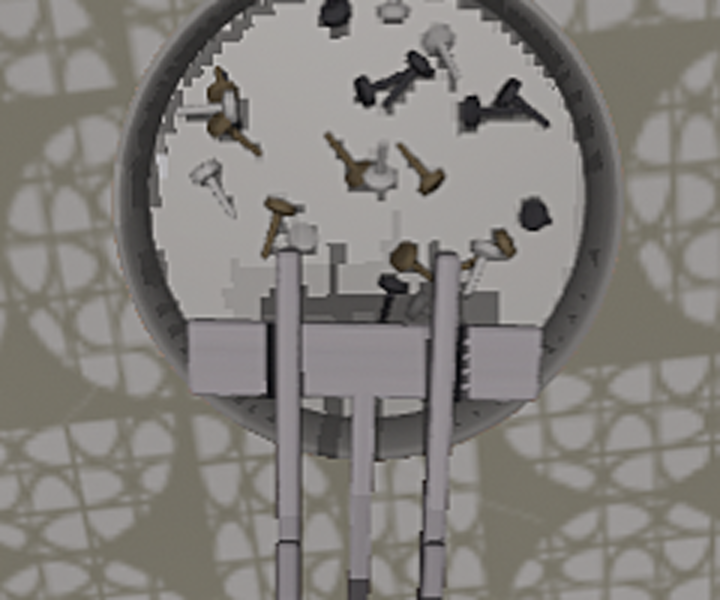

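The tips at crop (288,250) and (446,252) are within about 2 mm of the tin's centre. The legs are still on the lines and the gap is about 16 mm. Now holding.

```bash
python3 -m crank '[[[0.293,0,0,0,0,0,0],[0.293,0,0,0,0,0,0],[0.293,0,0,0,0,0,0],[0.293,0,0,0,0,0,0],[0.293,0,0,0,0,0,0],[0.293,0,0,0,0,0,0],[0.293,0,0,0,0,0,0],[0.293,0,0,0,0,0,0],[0.293,0,0,0,0,0,0],[0.293,0,0,0,0,0,0],[0.293,0,0,0,0,0,0],[0.293,0,0,0,0,0,0],[0.293,0,0,0,0,0,0],[0.293,0,0,0,0,0,0],[0.293,0,0,0,0,0,0],[0.293,0,0,0,0,0,0],[0.293,0,0,0,0,0,0],[0.293,0,0,0,0,0,0],[0.293,0,0,0,0,0,0],[0.293,0,0,0,0,0,0]]]' && python3 -m crank '[[[0.293,0,0,0,0,0,0],[0.293,0,0,0,0,0,0],[0.293,0,0,0,0,0,0],[0.293,0,0,0,0,0,0],[0.293,0,0,0,0,0,0],[0.293,0,0,0,0,0,0],[0.293,0,0,0,0,0,0],[0.293,0,0,0,0,0,0],[0.293,0,0,0,0,0,0],[0.293,0,0,0,0,0,0],[0.293,0,0,0,0,0,0],[0.293,0,0,0,0,0,0]]]' && python3 -c "
from bench import bot
print(bot.close_job())"
```

```text
time: 11.6
tool_pos: [0.5055, 0.0454, 0.2292]
tcp_rot: [1.0, -0.017, -0.0, -0.0]
force: [-0.1, -0.4, -0.8]
grip_width: 0.296
grasp_force: 8.6
time: 13.1
tool_pos: [0.5055, 0.0454, 0.2292]
tcp_rot: [1.0, -0.017, 0.0, -0.0]
force: [-0.1, 0.9, -0.8]
grip_width: 0.295
grasp_force: 8.6
the job is handed in; nothing more can be done
None
```

I handed the job in at 13.1 s, still holding the tweezers level over the far tin, tips about 5 cm above its rim and within about 2 mm of its centre, after a steady 4 s at a gap of about 16 mm; the judge returned no verdict.

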